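Load a valve block under the sprung hold-down flap

TASK

Load the aluminium block into the inspection fixture without picking it up: press the yellow bar right down with one fingertip and keep it down so that the blue sprung flap stays up, and meanwhile push the block along its lane with the other fingertip, under the flap, until it is fully home against the back stop. Then let go of the bar so that the flap comes down on the block and clamps it, and move clear. The flap must not touch the block before the block is home, and the ring gauge, brass plug, joystick box and spray bottle stay where they are.

Things in the scene. Friction and masses are not known exactly. Their poses are not given: they have to be found in the camera images.
- fixture: Fixed loading fixture; origin on the table under the lane's centre line, x along the lane in the pushing direction (away from the robot), y left towards the yellow bar, z up. In this frame, mm: dark grey base plate 8 thick, x -142 to 73, y -45 to 105; lane floor at z 8, lane 47 wide (y -23.5 to 23.5) between steel rails 8 wide, tops at z 20, x -135 to 50.
- stop (a point): Centre of the back stop's front face at the lane's floor (fixture x 50, z 8 mm); the stop is 63 mm wide, its top at z 36.
- hinge (a point): Point on the flap's hinge shaft (fixture y 40, z 34, x 0 mm). The shaft, 10 mm thick, runs along the lane from x -127 to 43 between two posts (8 mm long, 16 wide, tops at z 42) at x -131 and 48. It stands between a fingertip in the lane and one on the bar.
- flap (a joint): Angle of the sprung rocker (blue flap and yellow bar in one piece), rad. 0: flap shut, bar up. Pressing the bar raises the flap; 0.62 is the end stop. The flap spans fixture x -2 to 38 and y 40 to -12 mm, up to 70 high; its rubber pad rests on the block at 0.36; above 0.42 the block passes freely; at 0 it hangs 15 mm too low and blocks the way. The spring always closes it; holding it open takes 6 to 11 N on the bar.
- bar_mid (a point): Point on top of the yellow bar at mid-length, 23 mm from its inner edge; moves with it. Bar 135 mm long (fixture x -125 to 10), 43 wide, 4 thick. Fully pressed its top is level at z 24, y 52 to 95. At rest it slopes up away from the lane by 0.62 rad: inner edge at y 56, z 33, outer edge at y 91, z 58. A fingertip can slide along it while pressing.
- part: Loose aluminium block, 60 mm long (x, along the lane), 44 wide (y), 36 high, about 0.25 kg, dark bores on top. Origin: centre of its underside. It starts in the lane on the robot's side of the flap. Against the back stop its origin is at fixture x = 20 mm and its rear face at x = -10 mm, 8 mm outside the flap.
- ring_gauge: Steel ring, 60 mm across, 22 high, left of the fixture; origin under its centre. Leave alone.
- plug: Brass cylinder, 32 mm across, 45 high, right of the lane's near end; origin under its centre. Leave alone.
- joystick: White joystick box, 120 x 150 mm, 45 high (stick to 90), right of the fixture; origin under its centre. Leave alone.
- spray: White spray bottle, 68 mm across, 190 high, beyond the fixture to the left; origin under its centre. Leave alone.
Things that resemble listed ones, but are neither listed nor needed, are in the scene too. Of the things like the part, leave any that is green, purple or red; of the rest the larger one is meant.

How it is judged:
By the outcome, as a careful person would: the job done as asked, in the order asked, and still so for the second after the job is handed in, with the robot touching nothing.
It also fails if it takes over 48 s, if anything falls off the work surface, if the arm or the gripper's body presses on something with over 40 N, if the wrist force passes 120 N, or if a joint passes its speed limit or range.

ROBOT

A 6-joint arm with a two-finger parallel gripper is mounted at the origin on the work surface. World frame = base frame: x ahead of the robot, y to its left, z up, the work surface at z = 0. Lengths are in m, angles in rad, forces in N, time in s.
With the tool pointing down it reaches from about 0.325 to 0.9 m from the base axis. Payload 6.1 kg.
Tool frame: the origin (TCP) lies between the finger pads; the fingertips stand ahead of it and the grasp point (between the pads) is the TCP (env.nose_length is the z of the fingertips in the tool frame, in m); z points along the fingers, x is the direction in which the jaws open and shut, and the axes are right-handed (so a half turn about z gives the same grasp; the last joint's range is limited). The gripper opens to 85 mm and grips with 20 to 120 N. Pads are 22 mm wide; open, the fingers measure 114 mm over their backs; the gripper's body (76 mm by 85 mm) begins 54 mm behind the grasp point. The pads swing forward as they close: fully open they stand 13 mm farther back than shut.
Start: joints at [1.016, 0.22, 1.526, -0, 1.395, -0.126], TCP at [0.26, 0.568, 0.215] pointing down, gripper open.
Joint ranges: [-2.98, 2.98], [-0.91, 2.08], [0.09, 2.57], [-1.24, 4.39], [0.2, 2.65], [-2.68, 2.68]. Speed limits (rad/s): [2.57, 2.57, 3.01, 3.14, 3.14, 3.14].

INTERFACE

Orientations are given as a unit quaternion [w, x, y, z].
In Python, from cell import readout, vision, hand_in, env gives the robot as it stands.
- The arm moves only by the tool arm_command, never from a script. Its argument "increments" is a list of rows, each a list of 7 numbers: the shift along the tool's x, y, z in mm, then the turn, a rotation vector about the tool's x, y, z in degrees, then the finger opening in mm, from 0 to 85.4. A call has 1 to 12 rows; each row shifts and turns the commanded pose from where the row before left it, along the tool's axes as they then stand; what a row does not reach is not made up. A row lasts 1/12 s, in which the tool goes at most 41.7 mm and 7.16 degrees, less where a joint would pass 70% of its speed; a pose out of reach is approached as far as the arm can. A call is refused whole if a number of a shift passes 41.7 or a number of a turn 7.16, either way. A call with a gripper value outside its range is refused whole. The fingers move at their own pace and stop on an object; "newtons" is the grip in N (left out, the last holds). Time passes only in rows, so rows that do not move let the fingers close. It gives the time, the measured TCP pose, the force and the opening at its end, in the units of the state.
- readout.get_obs(): the state, without advancing time (a new reading comes with each control period).
- vision.grab_frame(name): name is "scene" or "top" or "wrist"; returns a dict with "pixels" (384x512x3 uint8, blue, green, red), "range_z" (384x512 float32, m along the optical axis (not along the pixel's ray), 0 where there is no reading), "mtx" (3x3 intrinsics, pixels), "R" (3x3) and "t" (3): a world point X has camera coordinates R X + t. Camera axes: x right, y down, z forward; pixel columns grow to the right and rows downward; lengths in m; the calibration is good to about 2 mm. The wrist camera is an equidistant fisheye: a pixel r from the principal point sees the ray r / f radians off the axis. A picture is of the moment at which its call begins.
- hand_in(): hands the job in, once; it reports no verdict.
The state is a dict: "time": time; "qpos": joint angles; "joint_velocities": joint speeds; "joint_torque": joint torques, N m; "eef_pos": TCP position; "ee_rot": TCP orientation; "contact_force": force on the tool from outside, world axes, zero at the start; "wrist_torque": the same for the moment, N m; "opening": opening from 0.0 (shut) to 1.0 (fully open).
Only numpy, scipy, OpenCV 4.12 (cv2) and the standard library are available. Lean on these libraries where they do the work, as an engineer would, in place of code of your own. Each camera call takes 0.05 s, during which the arm holds its last target.

## Working session

There is one attempt and no reset: what is moved stays moved. The work goes in short steps, Python scripts to look and compute and a tool call to move; the robot and the scene stay as the last step left them, time stands still between calls to the robot, and variables do not carry over. Pictures are saved under pics/ and viewed, and the job is handed in when it is done.

Besides the shell and the picture viewer there is one more tool, called after ">>>" as name(argument=value, ...) on one line, values as JSON. arm_command: Moves the arm, as the interface text tells. Its arguments: {"type":"object","properties":{"increments":{"type":"array","items":{"type":"array","items":{"type":"number"}}},"newtons":{"type":"number"}},"required":["increments"]}

```bash
mkdir -p pics; ls
python3 - <<'E'
from cell import readout, vision, env
import cv2
for n in ("scene","top","wrist"):
    f=vision.grab_frame(n); cv2.imwrite(f"pics/a_{n}.png",f["pixels"])
    print(n,f["mtx"].tolist(),f["R"].round(3).tolist(),f["t"].round(3).tolist())
print(env.nose_length, readout.get_obs())
E
```

```text
pics
scene [[428.2461489005872, 0.0, 256.7222513539492], [0.0, 428.2461489005872, 183.1288576999369], [0.0, 0.0, 1.0]] [[0.819, 0.573, -0.003], [0.378, -0.545, -0.748], [-0.431, 0.612, -0.663]] [-0.487, -0.105, 1.332]
top [[415.42533881062093, 0.0, 257.32968339418767], [0.0, 415.42533881062093, 182.60646284208133], [0.0, 0.0, 1.0]] [[0.04, -0.999, -0.004], [-0.977, -0.038, -0.209], [0.208, 0.012, -0.978]] [0.048, 0.569, 1.035]
wrist [[297.3186396354542, 0.0, 256.143699854918], [0.0, 297.3186396354542, 186.2483478824116], [0.0, 0.0, 1.0]] [[0.416, 0.909, -0.003], [0.876, -0.4, 0.271], [0.245, -0.115, -0.963]] [-0.622, -0.033, 0.379]
0.019 {'time': 0.15, 'qpos': array([ 1.01589790e+00,  2.21066584e-01,  1.52733802e+00,  1.47468239e-05,
        1.39472497e+00, -1.26071131e-01]), 'joint_velocities': array([ 8.09303231e-05, -3.42941597e-03, -2.39925281e-03, -5.40482735e-04,
        9.28561467e-06,  6.71215186e-04]), 'joint_torque': array([ 2.23107403e-03, -4.97484827e+01, -3.89904964e+01, -1.73131266e-04,
        7.06211838e-03, -1.76690304e-05]), 'eef_pos': array([0.25959808, 0.56799382, 0.21404264]), 'ee_rot': array([ 3.24176455e-04,  8.41369743e-01,  5.40459403e-01, -6.96769923e-04]), 'contact_force': array([ 0.35726079, -0.45754056, -0.63419143]), 'wrist_torque': array([-0.01655255,  0.00022504,  0.01544051]), 'opening': 1.00220633351953}
```

View pics/a_scene.png

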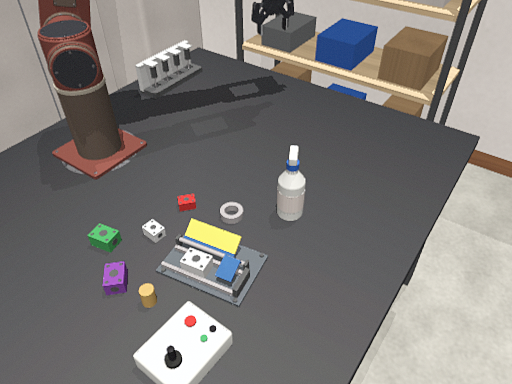

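View pics/a_top.png

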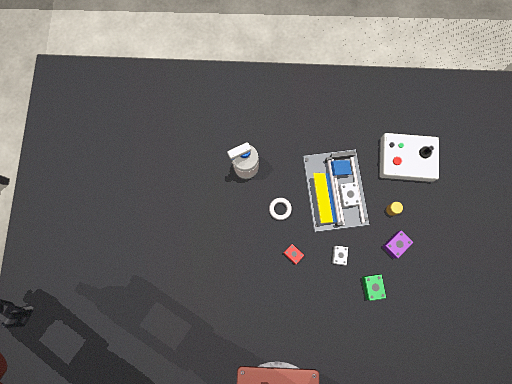

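The overview shows these block-like candidates in the top view: aluminium in the lane (350,193), a smaller aluminium one outside (341,255), red (293,254), purple (399,244) and green (374,288). By the description the larger aluminium one in the lane is meant. Next I check it in a crop and measure the fixture.

```bash
cat > h.py <<'E'
import numpy as np, cv2
from cell import readout, vision
def cloud(f):
    z=f["range_z"]; K=f["mtx"]; v,u=np.mgrid[:z.shape[0],:z.shape[1]]
    c=np.stack([(u-K[0,2])/K[0,0]*z,(v-K[1,2])/K[1,1]*z,z],-1)
    return (c-f["t"])@f["R"]   # R^T (c-t)
def proj(f,X):
    c=np.atleast_2d(X)@f["R"].T+f["t"]; K=f["mtx"]
    return np.c_[K[0,0]*c[:,0]/c[:,2]+K[0,2],K[1,1]*c[:,1]/c[:,2]+K[1,2]]
E
python3 - <<'E'
from h import *
T=vision.grab_frame("top"); S=vision.grab_frame("scene")
a=cv2.resize(T["pixels"][140:240,265:425],None,fx=5,fy=5,interpolation=cv2.INTER_CUBIC); cv2.imwrite("pics/b_top.png",a)
a=cv2.resize(S["pixels"][205:305,140:280],None,fx=5,fy=5,interpolation=cv2.INTER_CUBIC); cv2.imwrite("pics/b_scene.png",a)
for n,f in (("top",T),("scene",S)):
    P=cloud(f); hsv=cv2.cvtColor(f["pixels"],cv2.COLOR_BGR2HSV); H,Sa,V=hsv[...,0],hsv[...,1],hsv[...,2]
    ok=f["range_z"]>0
    box=(P[...,0]>.3)&(P[...,0]<.8)&(P[...,1]>-.4)&(P[...,1]<.1)&ok
    for c,m in (("yellow",(H>24)&(H<36)&(Sa>150)&(V>100)),("blue",(H>100)&(H<125)&(Sa>120))):
        m=m&box&(P[...,2]>.01)
        q=P[m]; print(n,c,len(q),q.mean(0).round(4),q.min(0).round(3),q.max(0).round(3))
        r=cv2.minAreaRect(q[:,:2].astype(np.float32)*1000); print(r)
E
```

```text
top yellow 590 [ 0.5364 -0.1033  0.0462] [ 0.47  -0.131  0.01 ] [ 0.605 -0.076  0.063]
((537.4336547851562, -103.63516235351562), (133.85723876953125, 35.197776794433594), 9.560420036315918)
top blue 441 [ 0.5919 -0.1355  0.0424] [ 0.477 -0.376  0.024] [0.672 0.1   0.17 ]
((562.1597900390625, -147.24168395996094), (167.3007049560547, 479.60302734375), 6.61873197555542)
scene yellow 2 [ 0.6071 -0.1044  0.033 ] [ 0.607 -0.105  0.032] [ 0.607 -0.104  0.034]
((607.1368408203125, -104.38600158691406), (0.6160080432891846, 0.0), 117.35749816894531)
scene blue 571 [ 0.6092 -0.1263  0.0497] [ 0.478 -0.182  0.025] [0.648 0.1   0.174]
((559.6774291992188, -42.39317321777344), (168.9447021484375, 281.5583801269531), 1.6386891603469849)
```

View pics/b_top.png

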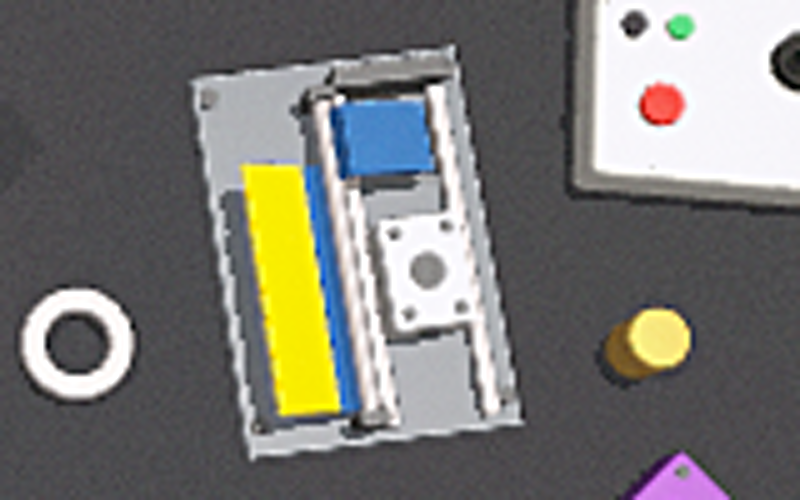

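View pics/b_scene.png

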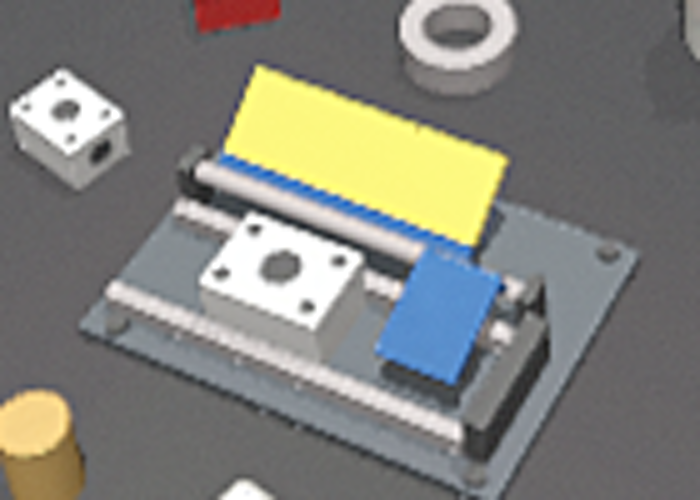

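The crop at top (350,193) shows the larger aluminium block between the rails, with the blue flap ahead at (341,168). Next I fit the fixture pose.

```bash
cat >> h.py <<'E'
def fx2w(p,fx):
    p=np.atleast_2d(np.array(p,float))/1000; c,s=np.cos(fx[2]),np.sin(fx[2])
    return np.c_[fx[0]+c*p[:,0]-s*p[:,1],fx[1]+s*p[:,0]+c*p[:,1],p[:,2]]
def w2fx(P,fx):
    c,s=np.cos(fx[2]),np.sin(fx[2]); d=np.asarray(P)[...,:2]-fx[:2]
    return np.stack([c*d[...,0]+s*d[...,1],-s*d[...,0]+c*d[...,1],np.asarray(P)[...,2]],-1)*1000
E
python3 - <<'E'
from h import *
from scipy.optimize import least_squares
T=vision.grab_frame("top"); S=vision.grab_frame("scene")
C=np.array([(73,105,8),(73,-45,8),(-142,-45,8),(-142,105,8)])
tp=np.array([(193,80),(455,48),(522,424),(252,458)])/5+[265,140]-.4
sp=np.array([(490,497),(82,327),(637,257)])/5+[140,205]-.4; Cs=C[[1,2,0]]
def rt(x,o=0):return (proj(T,fx2w(C,x))-tp).ravel()
def rs(x):return (proj(S,fx2w(Cs,x))-sp).ravel()
x0=[.56,-.17,.16]
for n,r in (("top",rt),("scene",rs),("both",lambda x:np.r_[rt(x),rs(x)])):
    s=least_squares(r,x0); print(n,s.x.round(4),s.fun.round(1))
fx=s.x; np.save("fx.npy",fx)
for n,f in (("top",T),("scene",S)):
    P=cloud(f);F=w2fx(P,fx); ok=f["range_z"]>0
    m=ok&(abs(F[...,1])<40)&(F[...,0]>-135)&(F[...,0]<-6)&(F[...,2]>40)&(F[...,2]<50)&(abs(F[...,1])<28)
    q=F[m];print(n,"block top",len(q),np.percentile(q,[1,50,99],0).round(1).tolist(),cv2.minAreaRect(q[:,:2].astype(np.float32)))
    m=ok&(F[...,0]>-130)&(F[...,0]<-90)&(abs(F[...,1])<18); print("floor z",np.median(F[m][:,2]))
    im=f["pixels"].copy()
    def L(pts,c):
        p=proj(f,fx2w(pts,fx)); 
        return p
    R=(slice(140,240),slice(265,425)) if n=="top" else (slice(205,305),slice(140,280))
    off=(265,140) if n=="top" else (140,205)
    a=cv2.resize(im[R],None,fx=5,fy=5,interpolation=cv2.INTER_CUBIC)
    for pts,c in ((C,(0,0,255)),([(-125,56,33),(10,56,33),(10,91,58),(-125,91,58)],(255,0,255)),([(-135,23.5,20),(50,23.5,20),(50,-23.5,20),(-135,-23.5,20)],(0,255,0))):
        p=((L(pts,c)-off+.4)*5).astype(int); cv2.polylines(a,[p],True,c,1)
    cv2.imwrite(f"pics/c_{n}.png",a)
E
```

```text
top [ 0.6064 -0.1688  0.1639] [-0.3 -0.3  0.2 -0.4  0.5  0.3 -0.4  0.4]
scene [ 0.608 -0.168  0.158] [ 0.4  1.2 -1.2 -0.7  0.8 -1.1]
both [ 0.6073 -0.1683  0.1625] [-0.4 -0.7  0.  -0.6  0.3 -0.  -0.6  0.   0.2  1.1 -1.7 -0.5  0.3 -1.3]
top block top 348 [[-87.0, -21.1, 40.1], [-58.1, 0.6, 43.4], [-28.0, 22.3, 48.2]] ((-57.425392150878906, 0.5896148681640625), (59.957096099853516, 44.780311584472656), 0.9365412592887878)
floor z 7.316255097897289
scene block top 419 [[-84.7, -21.8, 40.1], [-53.9, -0.9, 42.6], [-25.7, 21.7, 46.0]] ((-55.30792999267578, -0.19038772583007812), (61.81332015991211, 44.63271713256836), 0.47102653980255127)
floor z 6.5613973850106175
```

View pics/c_top.png

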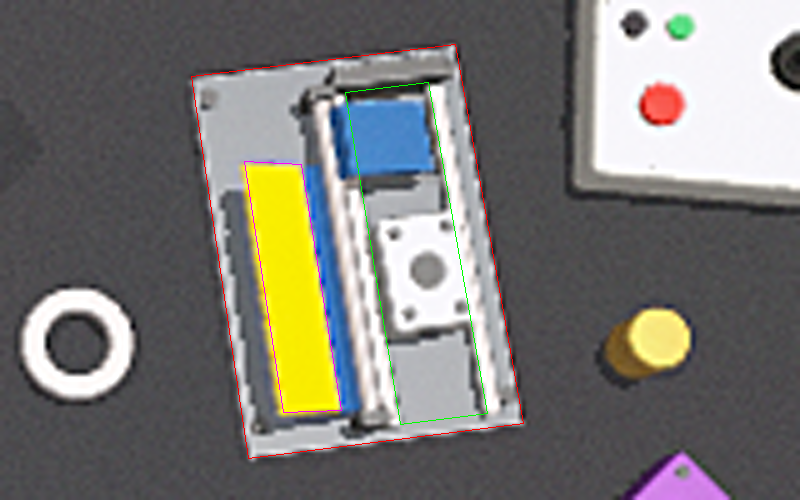

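View pics/c_scene.png

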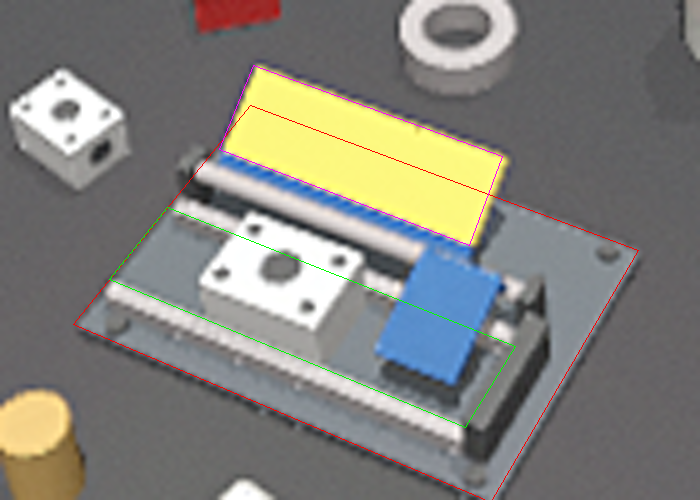

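Fit and overlay agree to about 2 mm in both views. The block's rear face is at fixture x ≈ -87. I'll turn the tool so that tool x = fixture y and tool y = fixture x, with the opening at 55 mm.

>>> arm_command(increments=[[0,0,0,0,0,-6.8,55],[0,0,0,0,0,-6.8,55],[0,0,0,0,0,-6.8,55],[0,0,0,0,0,-6.8,55],[0,0,0,0,0,-6.7,55],[0,0,0,0,0,0,55]], newtons=60)

```text
time: 0.85
eef_pos: [0.2599, 0.5684, 0.2149]
ee_rot: [-0.0, 0.646, 0.764, -0.0]
contact_force: [-0.3, 0.1, 0.7]
opening: 0.643
```

```bash
cat >> h.py <<'E'
from scipy.spatial.transform import Rotation as Ro
def st():
    o=readout.get_obs(); fx=np.load("fx.npy"); q=o["ee_rot"]; M=Ro.from_quat([q[1],q[2],q[3],q[0]]).as_matrix()
    yaw=np.degrees(np.arctan2(M[1,0],M[0,0])-fx[2])-90
    c,s=np.cos(fx[2]),np.sin(fx[2]); F=o["contact_force"]
    print("t %.2f"%o["time"],"TCPfix",w2fx(o["eef_pos"],fx).round(1),"yawerr %.2f tilt"%yaw,M[:,2].round(4),"Ffix",np.array([c*F[0]+s*F[1],-s*F[0]+c*F[1],F[2]]).round(1),"open %.1f"%(o["opening"]*85),"q",o["qpos"].round(2),"W",o["wrist_torque"].round(2))
    return o,M,fx
E
python3 - <<'E'
from h import *
o,M,fx=st()
tgt=fx2w((-106,32.5,150),fx)[0]; print(tgt, (M.T@(tgt-o["eef_pos"])*1000).round(1))
E
```

```text
t 0.85 TCPfix [-223.6  783.2  214.9] yawerr 0.26 tilt [-0. -0. -1.] Ffix [-0.3  0.1  0.7] open 54.7 q [ 1.02  0.22  1.53  0.    1.39 -0.72] W [ 0.02 -0.02 -0.01]
[ 0.49740926 -0.15342696  0.15      ] [-751.3  114.3   64.9]
```

>>> arm_command(increments=[[-34,5,0,0,0,0,55],[-34,5,0,0,0,0,55],[-34,5,0,0,0,0,55],[-34,5,0,0,0,0,55],[-34,5,0,0,0,0,55],[-34,5,0,0,0,0,55],[-34,5,0,0,0,0,55],[-34,5,0,0,0,0,55],[-34,5,0,0,0,0,55],[-34,5,0,0,0,0,55],[-34,5,0,0,0,0,55],[-34,5,0,0,0,0,55]])

```text
time: 1.85
eef_pos: [0.3854, 0.174, 0.2152]
ee_rot: [0.0, 0.649, 0.761, 0.0]
contact_force: [-0.1, -0.3, -0.5]
opening: 0.647
```

>>> arm_command(increments=[[-34,5,6,0,0,0,55],[-34,5,6,0,0,0,55],[-34,5,6,0,0,0,55],[-34,5,6,0,0,0,55],[-34,5,6,0,0,0,55],[-34,5,6,0,0,0,55],[-34,5,6,0,0,0,55],[-34,5,6,0,0,0,55],[-34,5,6,0,0,0,55],[-34,5,6,0,0,0,55],[0,0,0,0,0,0,55],[0,0,0,0,0,0,55]])

```text
time: 2.85
eef_pos: [0.4894, -0.1532, 0.1542]
ee_rot: [-0.001, 0.65, 0.76, -0.0]
contact_force: [0.2, 0.8, -0.3]
opening: 0.637
```

Run:
```python
from h import *
o,M,fx=st()
for n in ("top","scene","wrist"):
    f=vision.grab_frame(n); 
    im=f["pixels"]
    if n!="wrist": 
        p=proj(f,fx2w((-50,30,40),fx))[0].astype(int); im=cv2.resize(im[p[1]-75:p[1]+75,p[0]-100:p[0]+100],None,fx=4,fy=4,interpolation=cv2.INTER_CUBIC)
    cv2.imwrite(f"pics/d_{n}.png",im)
```

```text
t 2.85 TCPfix [-113.9   34.   154.2] yawerr -0.34 tilt [-1.3e-03  7.0e-04 -1.0e+00] Ffix [ 0.3  0.7 -0.3] open 54.2 q [-0.46  0.01  1.88  0.    1.26 -2.18] W [-0.02  0.01  0.02]
```

View pics/d_scene.png

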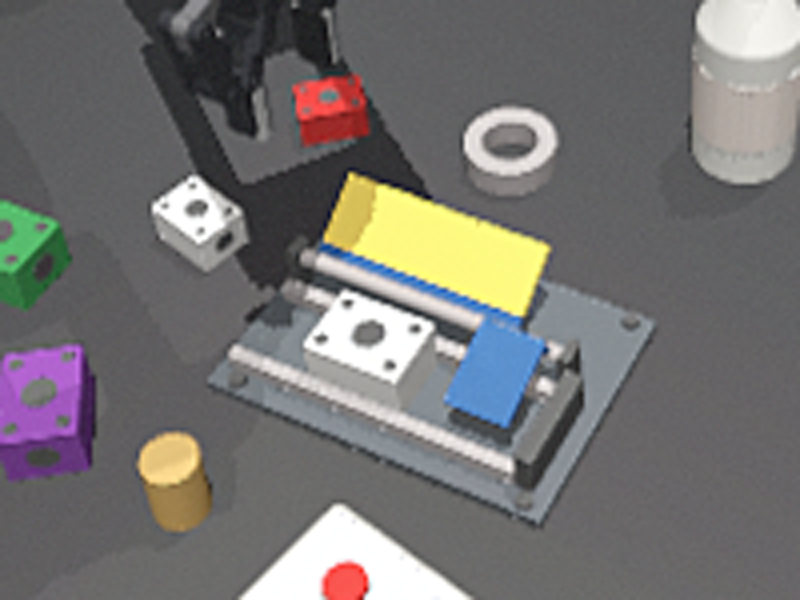

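View pics/d_wrist.png

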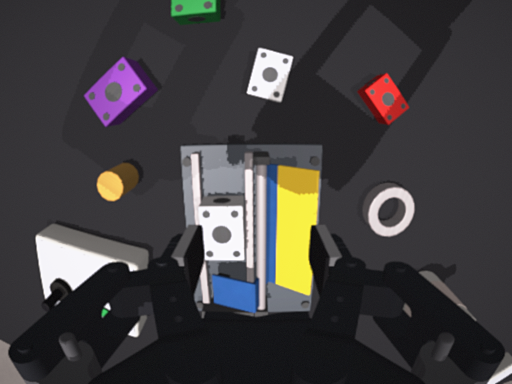

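The scene crop shows the gripper approaching from the near end. The wrist view shows the fingers straddling, lane finger at left (190,265) and bar finger at right (325,265). I correct the position and go down to just above the bar.

>>> arm_command(increments=[[-1.5,8,0,0,0,-0.3,55],[0,0,0,0,0,0,55],[0,0,20,0,0,0,55],[0,0,20,0,0,0,55],[0,0,20,0,0,0,55],[0,0,15,0,0,0,55],[0,0,0,0,0,0,55],[0,0,0,0,0,0,55]])

```text
time: 3.67
eef_pos: [0.4975, -0.1511, 0.0796]
ee_rot: [-0.001, 0.645, 0.764, -0.0]
contact_force: [0.8, 0.4, 0.9]
opening: 0.648
```

```bash
cat >> h.py <<'E'
def snap(tag):
    o,M,fx=st()
    for n in ("top","scene"):
        f=vision.grab_frame(n); im=f["pixels"]
        p=proj(f,fx2w((-40,30,40),fx))[0].astype(int); im=cv2.resize(im[p[1]-50:p[1]+50,p[0]-66:p[0]+66],None,fx=6,fy=6,interpolation=cv2.INTER_CUBIC)
        cv2.imwrite(f"pics/{tag}_{n}.png",im)
    cv2.imwrite(f"pics/{tag}_wrist.png",vision.grab_frame("wrist")["pixels"])
    return o,M,fx
E
python3 -c "
from h import *
snap('e')"
```

```text
t 3.67 TCPfix [-105.6   34.8   79.6] yawerr 0.37 tilt [-1.4e-03  7.0e-04 -1.0e+00] Ffix [0.9 0.3 0.9] open 55.1 q [-0.45  0.11  1.92  0.    1.11 -2.19] W [ 0.01 -0.03 -0.01]
```

View pics/e_scene.png

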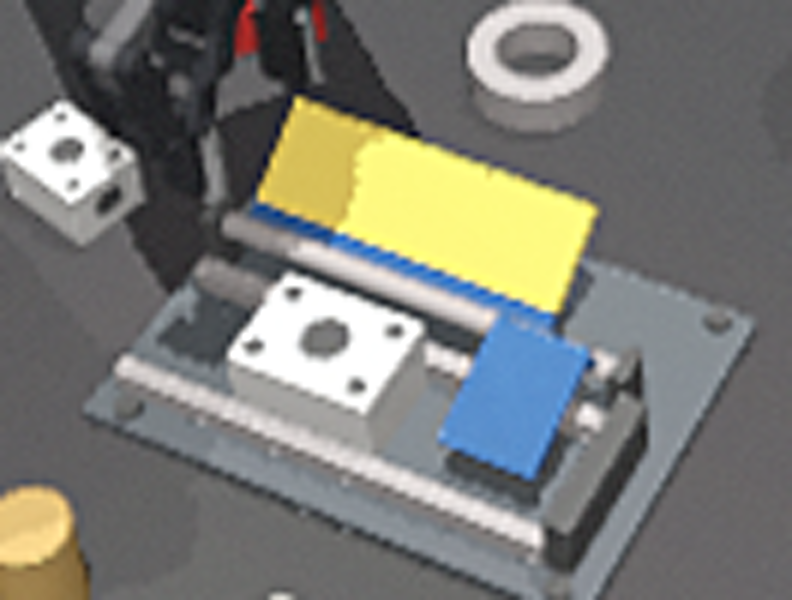

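View pics/e_wrist.png

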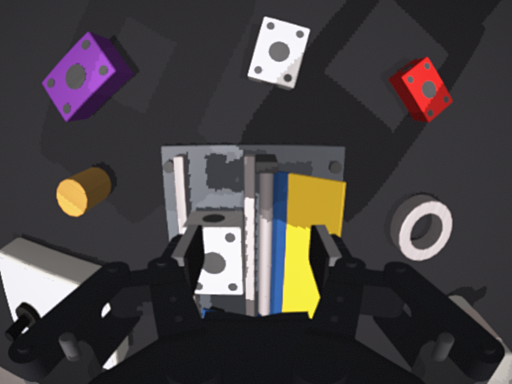

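View pics/e_top.png

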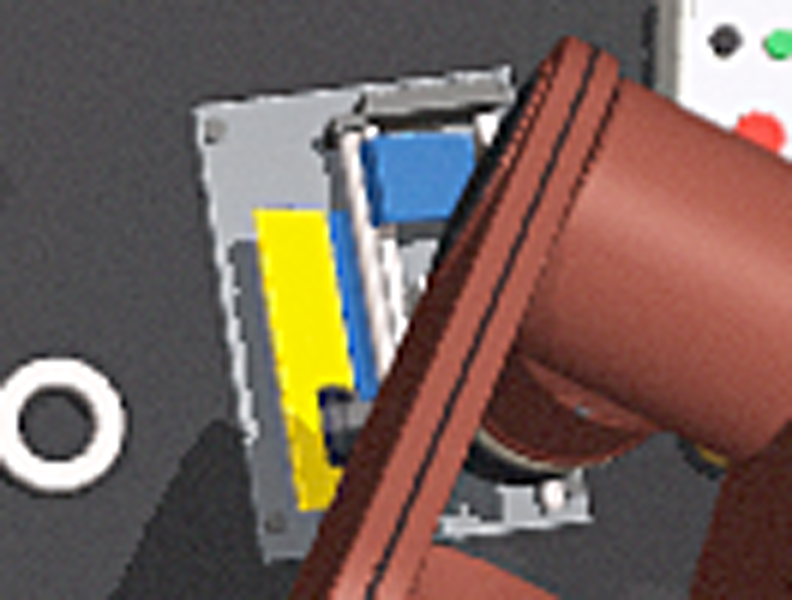

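Run:
```python
from h import *
o,M,fx=st()
f=vision.grab_frame("scene"); F=w2fx(cloud(f),fx); ok=f["range_z"]>0
# points of the gripper low region
m=ok&(F[...,2]>48)&(F[...,2]<110)&(F[...,0]>-140)&(F[...,0]<-60)&(F[...,1]>-40)&(F[...,1]<50)
q=F[m]
for z0 in range(48,110,8):
    r=q[(q[:,2]>=z0)&(q[:,2]<z0+8)]
    if len(r): print(z0,len(r),r.min(0).round(),r.max(0).round())
im=f["pixels"].copy(); im=cv2.resize(im[190:260,150:240],None,fx=8,fy=8,interpolation=cv2.INTER_CUBIC)
for p in [(-95,7,60),(-95,-7,60),(-117,-7,60),(-95,-7,80),(-95,62,60),(-95,77,60),(-95,7,80)]:
    u=(proj(f,fx2w(p,fx))[0]-[150,190]+.5)*8; cv2.circle(im,tuple(u.astype(int)),4,(0,0,255),-1)
cv2.imwrite("pics/f.png",im)
```

```text
t 3.82 TCPfix [-104.2   33.4   81.5] yawerr 0.34 tilt [ 0.0024 -0.0011 -1.    ] Ffix [ 0.7 -0.4 -0.1] open 54.5 q [-0.45  0.11  1.91  0.    1.11 -2.19] W [ 0.01 -0.02 -0.  ]
96 2 [-99.  -0. 101.] [-96.  -0. 103.]
104 12 [-108.   -7.  105.] [-92.   5. 110.]
```

View pics/f.png

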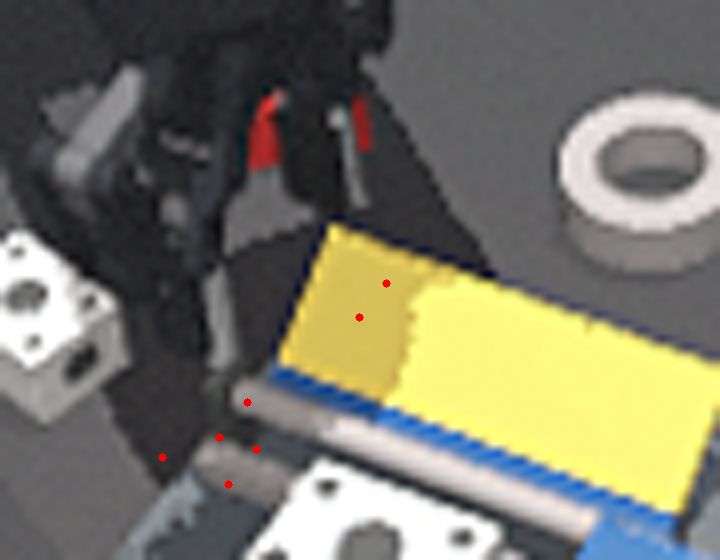

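Run:
```python
from h import *
fx=np.load("fx.npy")
f=vision.grab_frame("scene"); F=w2fx(cloud(f),fx)
im=f["pixels"][175:255,140:220]
im=cv2.resize((255*(im/255.)**.45).astype(np.uint8),None,fx=7,fy=7,interpolation=cv2.INTER_CUBIC)
for i in range(0,80,10):
    cv2.putText(im,str(140+i),(i*7,10),0,.35,(0,255,255),1);cv2.putText(im,str(175+i),(0,i*7+5),0,.35,(0,255,255),1)
cv2.imwrite("pics/g.png",im)
for v in range(214,250,3):
    print(v,[tuple(F[v,u].round().astype(int)) if f["range_z"][v,u]>0 else None for u in range(168,186,3)])
```

```text
214 [(np.int64(-111), np.int64(1), np.int64(160)), (np.int64(-101), np.int64(-1), np.int64(166)), (np.int64(-93), np.int64(-1), np.int64(170)), (np.int64(-88), np.int64(2), np.int64(169)), (np.int64(-194), np.int64(137), np.int64(-2)), (np.int64(-188), np.int64(143), np.int64(-5))]
217 [(np.int64(-91), np.int64(-22), np.int64(181)), (np.int64(-209), np.int64(118), np.int64(-3)), (np.int64(-94), np.int64(-1), np.int64(160)), (np.int64(-92), np.int64(6), np.int64(154)), (np.int64(-188), np.int64(129), np.int64(-4)), (np.int64(-178), np.int64(129), np.int64(1))]
220 [(np.int64(-91), np.int64(-24), np.int64(174)), (np.int64(-100), np.int64(-5), np.int64(152)), (np.int64(-93), np.int64(-4), np.int64(155)), (np.int64(-92), np.int64(4), np.int64(148)), (np.int64(-181), np.int64(118), np.int64(-1)), (np.int64(-173), np.int64(120), np.int64(1))]
223 [(np.int64(-92), np.int64(-25), np.int64(166)), (np.int64(-90), np.int64(-17), np.int64(160)), (np.int64(-92), np.int64(-7), np.int64(149)), (np.int64(-93), np.int64(4), np.int64(138)), (np.int64(-175), np.int64(109), np.int64(-1)), (np.int64(-170
[... 1572 characters left out ...]
3)), (np.int64(-127), np.int64(31), np.int64(35)), (np.int64(-122), np.int64(36), np.int64(32)), (np.int64(-114), np.int64(37), np.int64(35))]
244 [(np.int64(-161), np.int64(36), np.int64(1)), (np.int64(-157), np.int64(42), np.int64(-3)), (np.int64(-149), np.int64(43), np.int64(0)), (np.int64(-130), np.int64(32), np.int64(21)), (np.int64(-127), np.int64(40), np.int64(14)), (np.int64(-124), np.int64(47), np.int64(8))]
247 [(np.int64(-158), np.int64(31), np.int64(-3)), (np.int64(-152), np.int64(34), np.int64(-3)), (np.int64(-134), np.int64(24), np.int64(17)), (np.int64(-126), np.int64(26), np.int64(19)), (np.int64(-118), np.int64(27), np.int64(22)), (np.int64(-120), np.int64(40), np.int64(7))]
```

View pics/g.png

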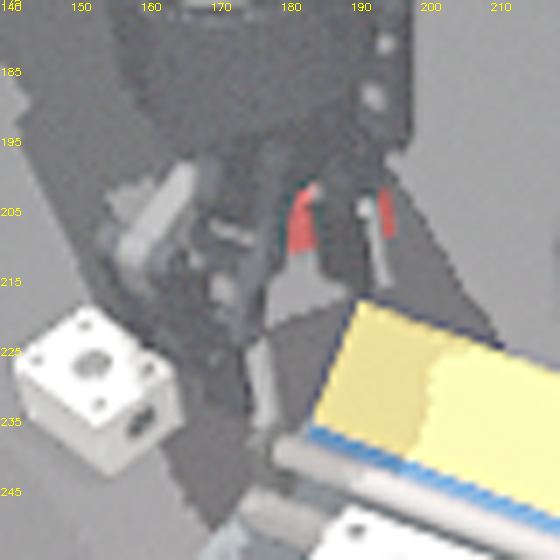

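The gamma-lifted crop shows the lane fingertip ending at about (177,236), z ≈ 100 mm by depth. That is higher than TCP minus nose would give (about 61). I go down in small steps, checking force and picture.

>>> arm_command(increments=[[0,0,8,0,0,0,55],[0,0,8,0,0,0,55],[0,0,0,0,0,0,55],[0,0,0,0,0,0,55]])

```text
time: 4.25
eef_pos: [0.497, -0.1517, 0.0628]
ee_rot: [-0.001, 0.645, 0.764, -0.0]
contact_force: [0.7, 0.2, -0.0]
opening: 0.645
```

```bash
cat >> h.py <<'E'
def grip(tag):
    fx=np.load("fx.npy")
    f=vision.grab_frame("scene"); F=w2fx(cloud(f),fx)
    x0,y0=140,185
    im=f["pixels"][y0:y0+80,x0:x0+110]
    im=cv2.resize((255*(im/255.)**.45).astype(np.uint8),None,fx=7,fy=7,interpolation=cv2.INTER_CUBIC)
    for i in range(0,110,10):
        cv2.putText(im,str(x0+i),(i*7,10),0,.35,(0,255,255),1)
        if i<80: cv2.putText(im,str(y0+i),(0,i*7+5),0,.35,(0,255,255),1)
    cv2.imwrite(f"pics/{tag}.png",im)
    return f,F
E
python3 - <<'E'
from h import *
o,M,fx=st()
f,F=grip("h1")
for v in range(225,262,3):
    print(v,[F[v,u].round().astype(int).tolist() for u in range(172,190,3)])
print(proj(f,fx2w([(-105,34,65),(-105,34,85)],fx)))
w=vision.grab_frame("wrist"); C=-w["R"].T@w["t"]; print("wristcam fix",w2fx(C,fx), "in tool",M.T@(C-o["eef_pos"])*1000)
E
```

```text
t 4.25 TCPfix [-106.2   34.3   62.8] yawerr 0.31 tilt [-1.9e-03  9.0e-04 -1.0e+00] Ffix [ 0.7  0.1 -0. ] open 54.8 q [-0.45  0.14  1.93  0.    1.08 -2.19] W [ 0.02 -0.02 -0.01]
225 [[-102, -3, 134], [-94, -2, 137], [-94, 6, 129], [-170, 106, -3], [-162, 107, -1], [-154, 110, 0]]
228 [[-99, -8, 132], [-94, -5, 131], [-96, 7, 118], [-161, 94, 2], [-158, 101, -4], [-124, 72, 41]]
231 [[-92, -17, 134], [-98, -2, 116], [-96, 5, 111], [-159, 88, -3], [-151, 91, -1], [-121, 66, 37]]
234 [[-104, -7, 109], [-99, -2, 107], [-95, 2, 104], [-152, 79, -1], [-140, 76, 8], [-119, 61, 32]]
237 [[-107, -4, 95], [-100, -3, 98], [-94, 0, 97], [-126, 47, 33], [-121, 52, 30], [-113, 52, 34]]
240 [[-161, 52, 0], [-100, -5, 89], [-95, -1, 87], [-119, 37, 36], [-112, 39, 38], [-107, 43, 35]]
243 [[-157, 46, -3], [-150, 49, -3], [-126, 32, 27], [-127, 44, 13], [-111, 36, 30], [-103, 37, 34]]
246 [[-152, 38, -4], [-133, 28, 17], [-125, 29, 20], [-125, 40, 8], [-119, 43, 7], [-113, 47, 6]]
249 [[-141, 24, 6], [-132, 25, 10], [-122, 24, 16], [-114, 25, 18], [-107, 28, 19], [-102, 32, 18]]
252 [[-134, 15, 9], [-129, 19, 6], [-121, 21, 8], [-114, 24, 9], [-107, 25, 12], [-82, 6, 46]]
255 [[-130, 8, 7], [-124, 12, 6], [-118, 15, 6], [-110, 17, 8], [-86, -1, 40], [-79, 1, 42]]
258 [[-124, 0, 8], [-117, 3, 9], [-112, 7, 6], [-105, 9, 8], [-80, -10, 43], [-74, -7, 43]]
261 [[-119, -7, 8], [-112, -5, 10], [-107, -1, 7], [-82, -18, 41], [-77, -15, 40], [-70, -13, 41]]
[[184.05841568 234.55345975]
 [183.03320666 228.63831035]]
wristcam fix [-176.05113227   33.49323606  221.30955573] in tool [  -0.21698763  -70.17830429 -158.35253762]
```

View pics/h1.png

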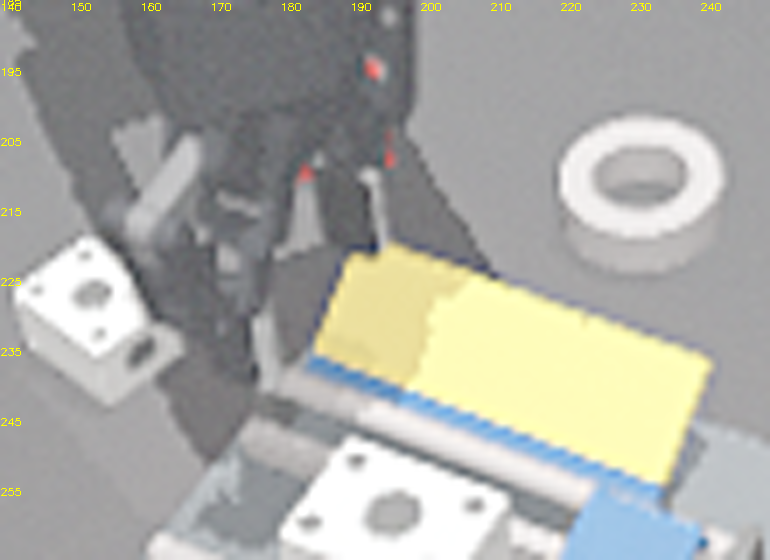

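Readings are consistent: the fingertips stand about 20 mm above the reported TCP height (both fingers agree, z ≈ 84 now). I continue down in guarded steps.

>>> arm_command(increments=[[-1,0,8,0,0,-0.3,55],[0,0,8,0,0,0,55],[0,0,8,0,0,0,55],[0,0,0,0,0,0,55],[0,0,0,0,0,0,55]])

```text
time: 4.77
eef_pos: [0.4971, -0.1526, 0.0388]
ee_rot: [-0.001, 0.643, 0.766, -0.0]
contact_force: [0.1, -1.1, 0.4]
opening: 0.642
```

Run:
```python
from h import *
o,M,fx=st()
f,F=grip("h2")
for v in range(231,262,3):
    print(v,[F[v,u].round().astype(int).tolist() for u in range(172,200,4)])
cv2.imwrite("pics/h2w.png",vision.grab_frame("wrist")["pixels"])
```

```text
t 4.77 TCPfix [-106.2   33.3   38.8] yawerr 0.62 tilt [-0.0021  0.001  -1.    ] Ffix [-0.1 -1.1  0.4] open 54.5 q [-0.45  0.18  1.94  0.    1.03 -2.19] W [ 0.06 -0.01  0.02]
231 [[-109, 2, 107], [-95, -2, 118], [-161, 87, -3], [-153, 93, -4], [-118, 65, 40], [-108, 68, 41], [-98, 71, 43]]
234 [[-94, -17, 124], [-95, -4, 111], [-155, 79, -3], [-141, 77, 6], [-116, 61, 34], [-105, 63, 38], [-96, 66, 38]]
237 [[-93, -20, 118], [-93, -7, 105], [-128, 45, 34], [-120, 50, 33], [-114, 57, 28], [-103, 58, 33], [-94, 62, 33]]
240 [[-94, -21, 109], [-98, -4, 89], [-95, 5, 81], [-111, 37, 40], [-105, 44, 36], [-101, 54, 27], [-91, 56, 30]]
243 [[-107, -9, 79], [-99, -4, 79], [-94, 3, 74], [-112, 37, 29], [-101, 38, 33], [-90, 38, 38], [-87, 50, 27]]
246 [[-112, -5, 64], [-98, -8, 73], [-94, 0, 67], [-119, 44, 7], [-111, 48, 6], [-88, 35, 32], [-78, 37, 36]]
249 [[-140, 23, 8], [-128, 23, 13], [-116, 24, 19], [-108, 28, 18], [-105, 39, 9], [-77, 20, 43], [-89, 49, 5]]
252 [[-136, 17, 5], [-128, 22, 4], [-118, 24, 7], [-105, 23, 15], [-81, 9, 43], [-73, 12, 44], [-65, 16, 43]]
255 [[-130, 9, 6], [-122, 13, 6], [-113, 17, 6], [-85, -2, 43], [-76, 1, 43], [-68, 5, 43], [-61, 10, 42]]
258 [[-124, 0, 8], [-117, 6, 5], [332, -484, 804], [-80, -9, 42], [-72, -5, 42], [-63, -3, 45], [-55, 2, 43]]
261 [[-120, -7, 7], [-112, -2, 7], [-83, -21, 43], [-76, -16, 41], [-68, -12, 42], [-60, -8, 41], [-51, -5, 43]]
```

View pics/h2.png

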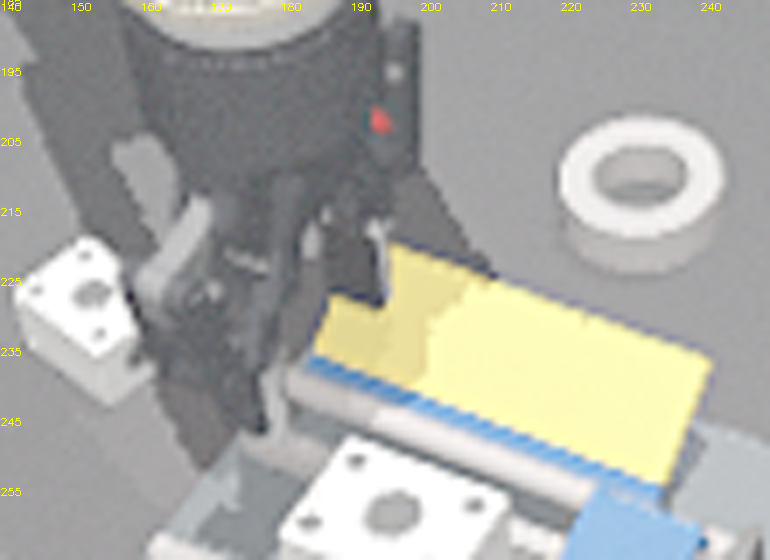

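View pics/h2w.png

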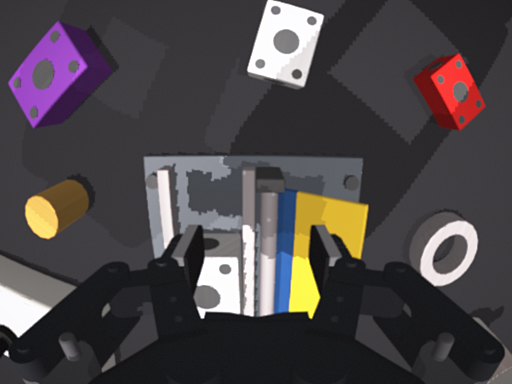

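The picture shows the bar finger in front of the bar, its end at about (193,228), and the lane finger's end at (177,248), z ≈ 60, behind the block. Clear so far; I press on to bar contact.

>>> arm_command(increments=[[0,0,6,0,0,0.5,55],[0,0,6,0,0,0,55],[0,0,6,0,0,0,55],[0,0,4,0,0,0,55],[0,0,0,0,0,0,55],[0,0,0,0,0,0,55]])

```text
time: 5.37
eef_pos: [0.4981, -0.1531, 0.0179]
ee_rot: [-0.0, 0.647, 0.763, -0.0]
contact_force: [-1.4, 0.6, 6.2]
opening: 0.641
```

Run:
```python
from h import *
o,M,fx=st()
f,F=grip("h3")
```

```text
t 5.37 TCPfix [-105.3   32.7   17.9] yawerr 0.13 tilt [-2.e-04 -0.e+00 -1.e+00] Ffix [-1.3  0.8  6.2] open 54.5 q [-0.45  0.21  1.94 -0.    0.99 -2.19] W [0.19 0.29 0.06]
```

View pics/h3.png

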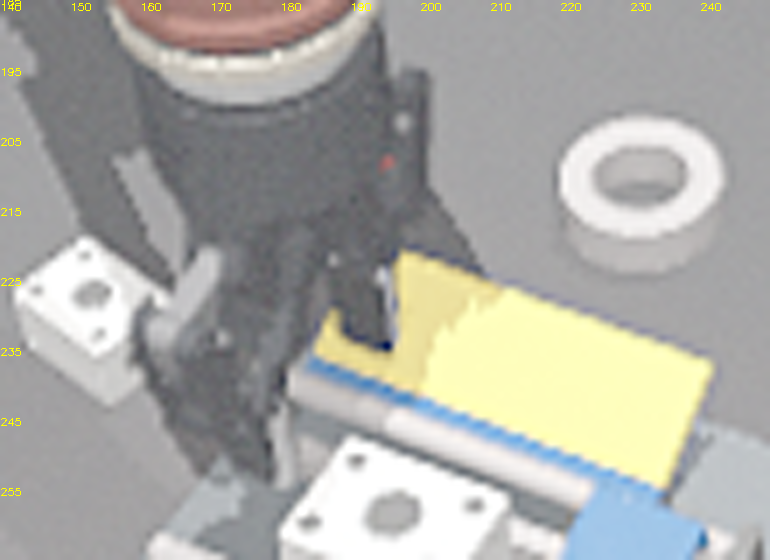

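>>> arm_command(increments=[[0,0,4,0,0,0,55],[0,0,4,0,0,0,55],[0,0,4,0,0,0,55],[0,0,0,0,0,0,55],[0,0,0,0,0,0,55]])

```text
time: 5.83
eef_pos: [0.4991, -0.1541, 0.0071]
ee_rot: [0.001, 0.647, 0.763, -0.0]
contact_force: [-3.2, -1.1, 11.0]
opening: 0.646
```

Run:
```python
from h import *
o,M,fx=st()
f,F=grip("h4")
```

```text
t 5.83 TCPfix [-104.5   31.6    7.1] yawerr 0.13 tilt [ 0.0017 -0.0016 -1.    ] Ffix [-3.4 -0.6 11. ] open 54.9 q [-0.45  0.23  1.94 -0.    0.96 -2.19] W [0.07 0.44 0.08]
```

View pics/h4.png

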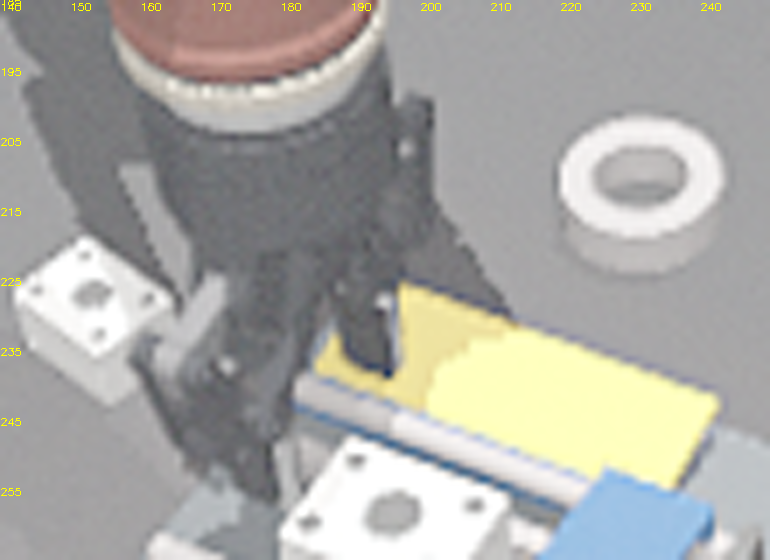

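The bar is turning down and the flap at (225,258) is rising, at 11 N.

>>> arm_command(increments=[[0,0,3,0,0,0,55],[0,0,3,0,0,0,55],[0,0,0,0,0,0,55],[0,0,0,0,0,0,55]])

```text
time: 6.22
eef_pos: [0.4994, -0.1552, 0.0031]
ee_rot: [0.002, 0.646, 0.763, -0.001]
contact_force: [-9.2, -3.4, 24.9]
opening: 0.643
```

Run:
```python
from h import *
o,M,fx=st()
f,F=grip("h5")
hsv=cv2.cvtColor(f["pixels"],cv2.COLOR_BGR2HSV)
m=(hsv[...,0]>24)&(hsv[...,0]<36)&(hsv[...,1]>70)&(F[...,0]>-90)&(F[...,0]<12)&(F[...,1]>45)&(F[...,1]<100)&(F[...,2]>15)
p=F[m]; c=np.polyfit(p[:,1],p[:,2],1); print(len(p),"bar slope",np.arctan(c[0]),"z at y60,75,90",np.polyval(c,[60,75,90]))
```

```text
t 6.22 TCPfix [-104.3   30.4    3.1] yawerr 0.17 tilt [ 0.0017 -0.0032 -1.    ] Ffix [-9.6 -1.9 24.9] open 54.7 q [-0.45  0.24  1.94 -0.    0.96 -2.19] W [0.13 1.66 0.29]
483 bar slope -0.018111395776739043 z at y60,75,90 [22.73229541 22.46059477 22.18889412]
```

View pics/h5.png

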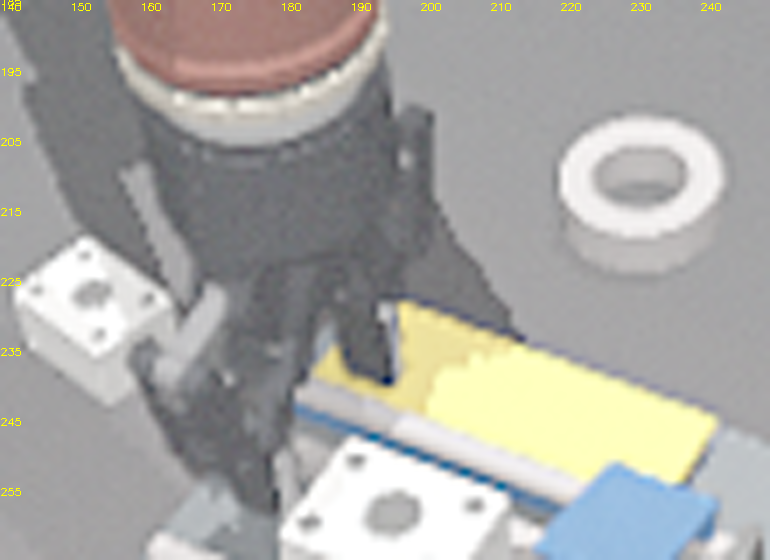

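The bar is level (slope ≈ 0, z ≈ 23), the flap is fully up, and the force is 25 N. I push along the lane while holding.

>>> arm_command(increments=[[0,2,0,0,0,0,55],[0,4,0,0,0,0,55],[0,4,0,0,0,0,55],[0,4,0,0,0,0,55],[0,4,0,0,0,0,55],[0,4,0,0,0,0,55],[0,0,0,0,0,0,55]])

```text
time: 6.85
eef_pos: [0.5198, -0.151, 0.003]
ee_rot: [-0.0, 0.646, 0.763, -0.001]
contact_force: [-14.1, -2.1, 30.5]
opening: 0.645
```

```bash
cat >> h.py <<'E'
def check(tag):
    o,M,fx=st()
    f,F=grip(tag)
    hsv=cv2.cvtColor(f["pixels"],cv2.COLOR_BGR2HSV)
    m=(hsv[...,0]>24)&(hsv[...,0]<36)&(hsv[...,1]>70)&(F[...,0]>-125)&(F[...,0]<12)&(F[...,1]>45)&(F[...,1]<100)&(F[...,2]>15)
    p=F[m]; c=np.polyfit(p[:,1],p[:,2],1); print(len(p),"bar slope %.3f"%np.arctan(c[0]),"z",np.polyval(c,[60,90]).round(1))
    m=(hsv[...,1]<50)&(hsv[...,2]>150)&(abs(F[...,1])<25)&(F[...,2]>40)&(F[...,2]<48)&(F[...,0]>-100)&(F[...,0]<52)
    p=F[m]; r=cv2.minAreaRect(p[:,:2].astype(np.float32)); print("block",len(p),p[:,:2].min(0).round(1),p[:,:2].max(0).round(1),r)
    return o,M,fx,f,F
E
python3 -c "
from h import *
check('h6')"
```

```text
t 6.85 TCPfix [-83.5  31.3   3. ] yawerr 0.20 tilt [-0.0017 -0.002  -1.    ] Ffix [-14.2   0.2  30.5] open 54.8 q [-0.43  0.28  1.89 -0.    0.97 -2.16] W [0.46 2.43 0.37]
417 bar slope -0.020 z [22.6 22. ]
block 369 [-72.3 -23.2] [-10.8  22.2] ((-41.566986083984375, -0.46936988830566406), (45.168739318847656, 61.50978469848633), 88.73492431640625)
```

View pics/h6.png

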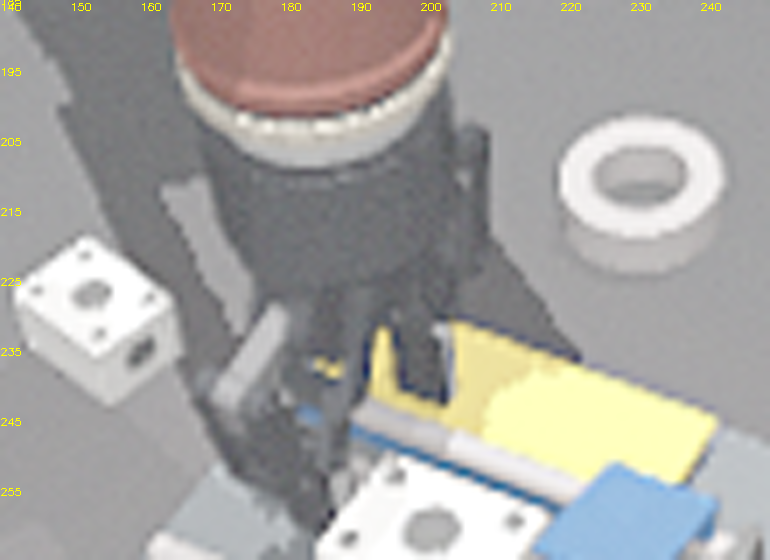

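>>> arm_command(increments=[[0,4,-0.5,0,0,0,55],[0,4,-0.3,0,0,0,55],[0,4,0,0,0,0,55],[0,4,0,0,0,0,55],[0,4,0,0,0,0,55],[0,4,0,0,0,0,55]])

```text
time: 7.4
eef_pos: [0.5421, -0.1468, 0.0032]
ee_rot: [-0.001, 0.646, 0.763, -0.002]
contact_force: [-18.2, -4.3, 27.6]
opening: 0.641
```

```bash
python3 -c "
from h import *
check('h7')"
```

```text
t 7.40 TCPfix [-60.9  31.8   3.2] yawerr 0.19 tilt [-0.0042 -0.0015 -1.    ] Ffix [-18.6  -1.3  27.6] open 54.5 q [-0.4   0.32  1.84 -0.    0.99 -2.14] W [0.24 3.24 0.54]
300 bar slope -0.003 z [22.5 22.4]
block 334 [-50.6 -23.1] [11.4 22.6] ((-19.65363121032715, -0.1311969757080078), (61.86582565307617, 45.69859313964844), 0.38239914178848267)
```

View pics/h7.png

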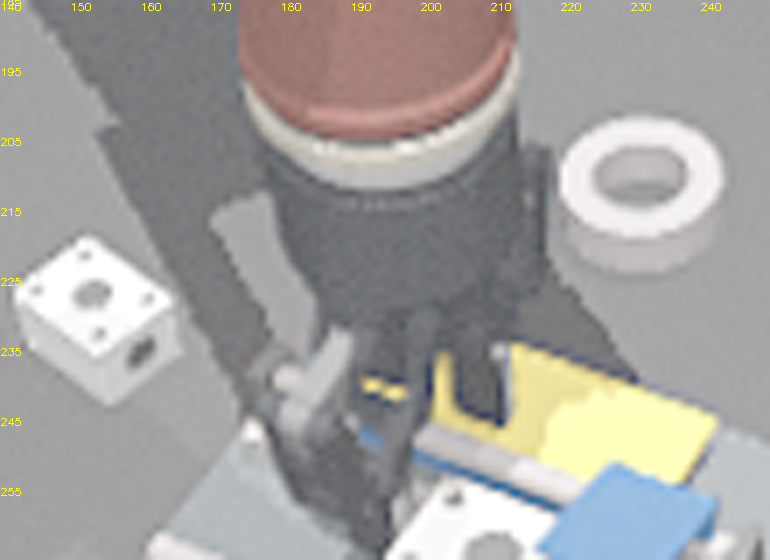

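>>> arm_command(increments=[[0,4,-0.4,0,0,0,55],[0,4,0,0,0,0,55],[0,4,0,0,0,0,55],[0,4,0,0,0,0,55],[0,4,0,0,0,0,55],[0,4,0,0,0,0,55],[0,4,0,0,0,0,55],[0,2,0,0,0,0,55]])

```text
time: 8.12
eef_pos: [0.5719, -0.1417, 0.0033]
ee_rot: [-0.001, 0.646, 0.763, -0.002]
contact_force: [-12.6, -1.9, 22.7]
opening: 0.645
```

```bash
python3 -c "
from h import *
check('h8')
snap('h8')"
```

```text
t 8.12 TCPfix [-30.6  32.    3.3] yawerr 0.17 tilt [-0.0036 -0.0011 -1.    ] Ffix [-12.8   0.1  22.7] open 54.8 q [-0.38  0.38  1.76 -0.    1.   -2.11] W [0.36 2.21 0.44]
212 bar slope 0.002 z [22.2 22.3]
block 279 [-18.9 -22.6] [41.3 22.3] ((11.180961608886719, -0.15956687927246094), (44.92275619506836, 60.21049880981445), 89.87542724609375)
t 8.17 TCPfix [-30.1  32.    3.3] yawerr 0.17 tilt [-0.0027 -0.0012 -1.    ] Ffix [-13.1   0.2  22.3] open 54.8 q [-0.38  0.38  1.76 -0.    1.   -2.11] W [0.32 2.11 0.33]
```

View pics/h8_scene.png

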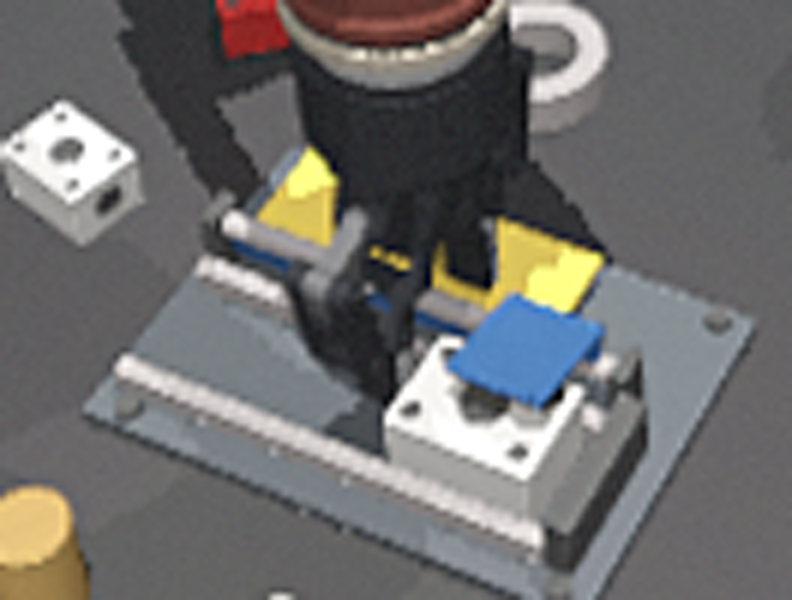

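View pics/h8_wrist.png

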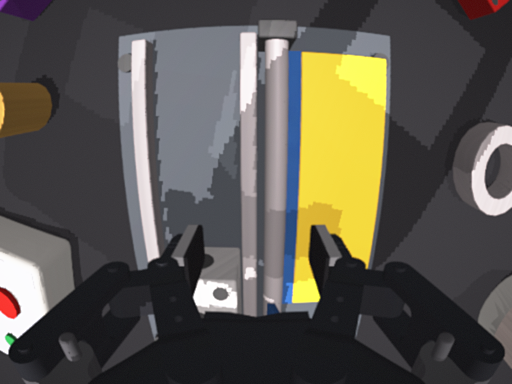

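The flap at (525,350) in the crop stands clear above the block. About 9 mm to the stop.

>>> arm_command(increments=[[0,3,0,0,0,0,55],[0,2,0,0,0,0,55],[0,2,0,0,0,0,55],[0,0,0,0,0,0,55],[0,0,0,0,0,0,55]])

```text
time: 8.73
eef_pos: [0.579, -0.1405, 0.0033]
ee_rot: [-0.001, 0.646, 0.763, -0.001]
contact_force: [-13.0, -2.3, 22.5]
opening: 0.64
```

```bash
python3 -c "
from h import *
check('h9')"
```

```text
t 8.73 TCPfix [-23.4  32.    3.3] yawerr 0.18 tilt [-0.0027 -0.0012 -1.    ] Ffix [-13.2  -0.2  22.5] open 54.4 q [-0.37  0.39  1.74 -0.    1.01 -2.1 ] W [0.26 2.2  0.38]
213 bar slope -0.003 z [22.6 22.5]
block 282 [-12.2 -23.3] [49.2 23.1] ((19.042430877685547, -0.3179168701171875), (62.160125732421875, 44.436317443847656), 2.9898452758789062)
```

Center ≈ 18–19. I push the last bit to firm contact with the stop.

>>> arm_command(increments=[[0,1,0,0,0,0,55],[0,1,0,0,0,0,55],[0,0,0,0,0,0,55],[0,0,0,0,0,0,55]])

```text
time: 9.12
eef_pos: [0.5791, -0.1405, 0.0032]
ee_rot: [-0.002, 0.646, 0.763, -0.003]
contact_force: [-18.8, -3.1, 28.3]
opening: 0.645
```

>>> arm_command(increments=[[0,1,0,0,0,0,55],[0,0,0,0,0,0,55]])

```text
time: 9.28
eef_pos: [0.5791, -0.1405, 0.0032]
ee_rot: [-0.003, 0.646, 0.763, -0.003]
contact_force: [-23.1, -3.9, 31.2]
opening: 0.645
```

```bash
python3 -c "
from h import *
check('i1')"
```

```text
t 9.28 TCPfix [-23.3  32.1   3.2] yawerr 0.22 tilt [-0.009  -0.0013 -1.    ] Ffix [-23.4  -0.2  31.2] open 54.8 q [-0.37  0.4   1.74 -0.01  1.01 -2.1 ] W [0.17 4.01 0.64]
213 bar slope -0.026 z [23.  22.2]
block 282 [-12.9 -23.2] [49.2 21.9] ((18.169160842895508, -0.9782085418701172), (61.82155990600586, 44.61166000366211), 1.419165015220642)
```

The arm has stalled with rising axial force, which suggests the stop. I verify the gap visually.

Run:
```python
from h import *
fx=np.load("fx.npy"); f=vision.grab_frame("scene"); F=w2fx(cloud(f),fx)
m=(abs(F[...,1]+5)<20)&(F[...,2]>32.5)&(F[...,2]<39)&(F[...,0]>44)&(F[...,0]<70); print(F[m][:,:2].min(0),F[m][:,:2].max(0),m.sum())
p=proj(f,fx2w((40,-5,40),fx))[0].astype(int)
im=f["pixels"][p[1]-25:p[1]+25,p[0]-33:p[0]+33]
im=cv2.resize(im,None,fx=12,fy=12,interpolation=cv2.INTER_CUBIC)
for x in (49,50,52):
  a=((proj(f,fx2w([(x,-30,36),(x,30,36)],fx))-p+[33,25]+.5)*12).astype(int); cv2.line(im,tuple(a[0]),tuple(a[1]),(0,0,255),1)
cv2.imwrite("pics/i2.png",im)
t=vision.grab_frame("top"); G=w2fx(cloud(t),fx)
m=(abs(G[...,1]+5)<25)&(G[...,2]>32)&(G[...,2]<39)&(G[...,0]>44)&(G[...,0]<70); print(G[m][:,:2].min(0),G[m][:,:2].max(0),m.sum())
```

```text
[ 45.10281676 -24.551692  ] [63.44644521 14.57718199] 102Traceback (most recent call last):
  File "<stdin>", line 11, in <module>
    return umr_minimum(a, axis, None, out, keepdims, initial, where)
ValueError: zero-size array to reduction operation minimum which has no identity
```

View pics/i2.png

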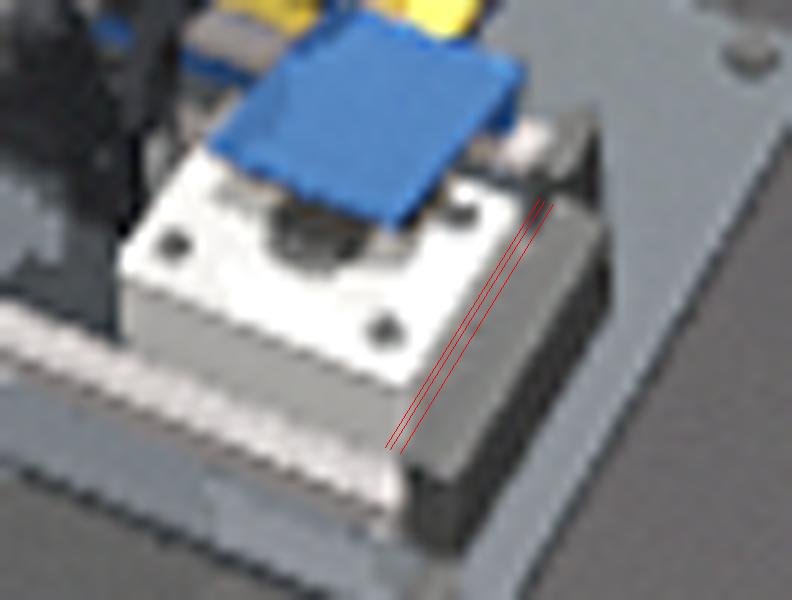

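The crop shows the block's front face flush with the stop (edge line from (410,385) to (520,210)), no gap, and the flap still above. I back the lane finger off a little with the bar still held, then check that the block stayed.

>>> arm_command(increments=[[0,-3,0,0,0,0,55],[0,-3,0,0,0,0,55],[0,-3,0,0,0,0,55],[0,0,0,0,0,0,55],[0,0,0,0,0,0,55]])

```text
time: 9.85
eef_pos: [0.5776, -0.141, 0.0041]
ee_rot: [0.003, 0.647, 0.763, 0.002]
contact_force: [2.1, 1.9, 11.6]
opening: 0.642
```

```bash
python3 -c "
from h import *
check('i3')"
```

```text
t 9.85 TCPfix [-24.8  31.8   4.1] yawerr 0.08 tilt [ 0.0074 -0.0012 -1.    ] Ffix [ 2.3  1.5 11.6] open 54.6 q [-0.37  0.38  1.76  0.    1.   -2.11] W [ 0.65 -0.36 -0.07]
222 bar slope 0.023 z [23.  23.7]
block 281 [-12.  -23.8] [49.3 21.6] ((18.71009635925293, -1.19268798828125), (61.35456085205078, 45.26420593261719), 0.4075119197368622)
```

>>> arm_command(increments=[[0,-3,0,0,0,0,55],[0,-3,0,0,0,0,55],[0,0,0,0,0,0,55],[0,0,-3,0,0,0,55],[0,0,-3,0,0,0,55],[0,0,-3,0,0,0,55],[0,0,-3,0,0,0,55],[0,0,-3,0,0,0,55],[0,0,-3,0,0,0,55],[0,0,-3,0,0,0,55],[0,0,0,0,0,0,55]])

```text
time: 10.82
eef_pos: [0.5682, -0.1415, 0.0225]
ee_rot: [0.0, 0.647, 0.763, 0.0]
contact_force: [0.4, -0.2, 0.1]
opening: 0.644
```

```bash
python3 -c "
from h import *
check('i4')
snap('i4')"
```

```text
t 10.82 TCPfix [-34.2  32.8  22.5] yawerr 0.12 tilt [ 3.e-04 -2.e-04 -1.e+00] Ffix [ 0.3 -0.3  0.1] open 54.8 q [-0.38  0.34  1.77 -0.    1.03 -2.11] W [ 0.01 -0.04 -0.04]
325 bar slope 0.242 z [27.7 35.1]
block 229 [-11.  -23.9] [49.1 21.3] ((19.139598846435547, -0.8784542083740234), (45.19022750854492, 59.79776382446289), 89.1536865234375)
t 10.87 TCPfix [-34.3  32.9  22.3] yawerr 0.12 tilt [ 2.e-04 -1.e-04 -1.e+00] Ffix [0.3 0.4 0.7] open 54.2 q [-0.38  0.34  1.77 -0.    1.03 -2.11] W [-0.04 -0.03  0.01]
```

View pics/i4_scene.png

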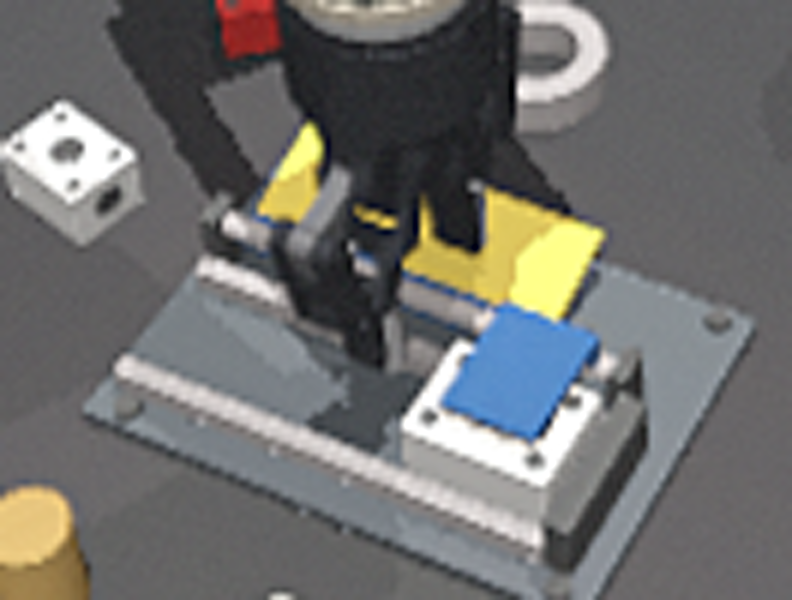

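The flap rests on the block (angle ≈ 0.62 − 0.24 ≈ 0.37), with zero force on the tool. I move clear, straight up first.

>>> arm_command(increments=[[0,0,-8,0,0,0,55],[0,0,-15,0,0,0,55],[0,0,-20,0,0,0,55],[0,0,-25,0,0,0,55],[0,0,-25,0,0,0,55],[0,0,-25,0,0,0,55],[0,-20,-20,0,0,0,55],[0,-30,-10,0,0,0,55],[0,-30,0,0,0,0,55],[0,-20,0,0,0,0,55],[0,0,0,0,0,0,55],[0,0,0,0,0,0,55]])

```text
time: 12.02
eef_pos: [0.4691, -0.158, 0.1709]
ee_rot: [0.001, 0.647, 0.762, 0.0]
contact_force: [0.2, -1.0, -0.2]
opening: 0.645
```

```bash
python3 -c "
from h import *
check('i5')
snap('i5')
cv2.imwrite('pics/i5_full.png',vision.grab_frame('scene')['pixels'])"
```

```text
t 12.02 TCPfix [-134.6   32.5  170.9] yawerr 0.05 tilt [ 1.3e-03 -5.0e-04 -1.0e+00] Ffix [ 0.1 -1.  -0.2] open 54.8 q [-0.48 -0.06  1.91  0.    1.29 -2.22] W [-0.02 -0.05  0.01]
855 bar slope 0.252 z [27.5 35.2]
block 233 [-11.2 -23.1] [49.1 22. ] ((18.90140724182129, -0.8349647521972656), (60.46125793457031, 44.785274505615234), 0.9267907738685608)
t 12.07 TCPfix [-133.9   32.5  170.8] yawerr 0.08 tilt [ 1.5e-03 -4.0e-04 -1.0e+00] Ffix [-0.4  0.5 -0.1] open 54.8 q [-0.48 -0.06  1.91  0.    1.29 -2.22] W [0.02 0.01 0.06]
```

View pics/i5_scene.png

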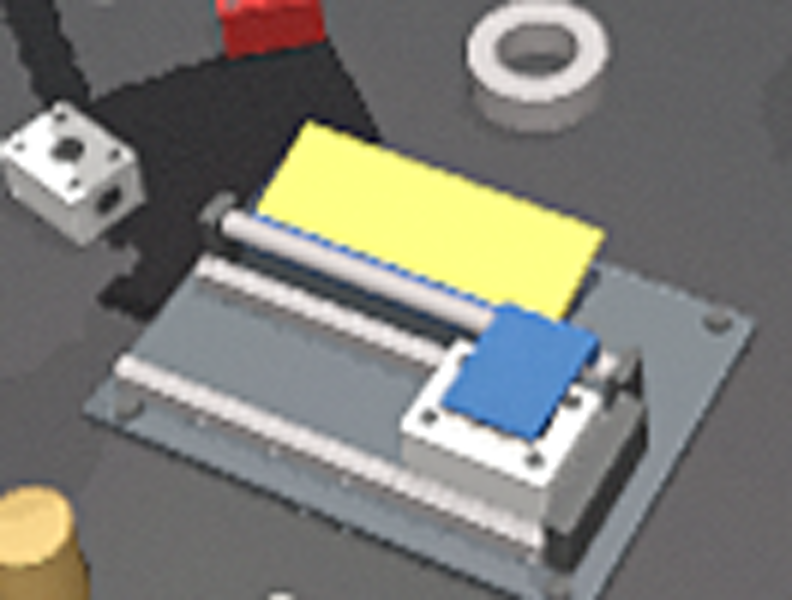

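View pics/i5_full.png

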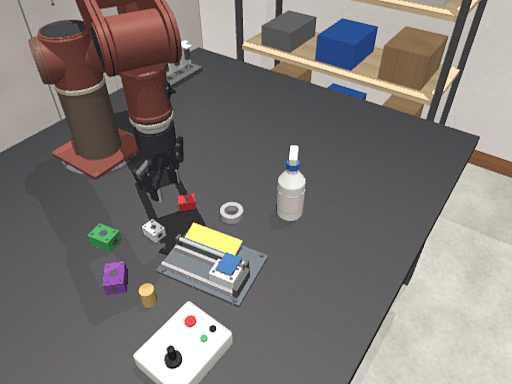

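Run:
```python
from h import *
fx=np.load("fx.npy"); out=[]
for n in ("scene","top"):
    f=vision.grab_frame(n); p=proj(f,fx2w((40,-5,40),fx))[0].astype(int)
    out.append(cv2.resize(f["pixels"][p[1]-20:p[1]+20,p[0]-20:p[0]+20],None,fx=10,fy=10,interpolation=cv2.INTER_CUBIC))
    print(n,p)
cv2.imwrite("pics/j.png",np.hstack(out))
```

```text
scene [232 276]
top [345 158]
```

View pics/j.png

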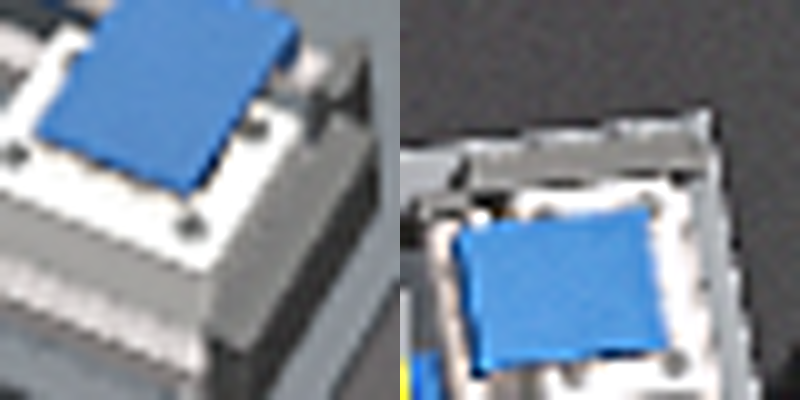

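Both views show the block flush against the stop ((250,215) left, (590,185) right) with the flap on top of it. I hand in.

```bash
python3 -c "
from cell import hand_in
print(hand_in())"
```

```text
the job is handed in; nothing more can be done
None
```

The aluminium block is against the back stop and clamped by the flap. I handed the job in at about 12 s on the robot's clock.

**What I did:**
- One fingertip pressed the yellow bar down until it measured level, with forces of 22–31 N while held. The other fingertip pushed the block under the raised flap.
- At the stop the arm stopped advancing while the push force rose to 23 N.
- I backed the finger off before letting go of the bar, then lifted it slowly and moved clear.

**Last checks:**
- **Block:** it measures at fixture x ≈ 19 mm against a nominal 20, which is within my roughly 2 mm calibration error. Both fixed cameras show no gap at the stop.
- **Flap:** it sits on the block at about 0.37 rad, against the expected 0.36.
- **Robot:** the tool shows no contact force beyond sensor noise (about 1 N).
- **Other objects:** the ring gauge, plug, joystick box and spray bottle look unmoved by eye. I did not measure them.

**One disagreement:** the images put the fingertips about 20 mm above the reported TCP height, where the nose length would put them 19 mm below. I worked from the images and the measured force instead.

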